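# Slide the bottles home into the bench dock

### The job

Put away the two bottles standing in front of the plywood bottle dock, the glue bottle and the lens cleaner: push each low on its body with the fingers so that it slides upright over the bench until it is fully home against the back of one of the dock's two bays, which lie either side of the loupe; one bottle in each bay, whichever suits. Only push: do not grip, lift or tip the bottles or press them hard, and leave everything else where it is.

Things in the scene. Friction and masses are not known exactly. Their poses are not given: they have to be found in the camera images.
- glue_bottle: white glue bottle with a pointed nozzle, 129 mm tall; round body 41 mm in diameter up to 90 mm height, narrower nozzle (24 mm) above. About 0.11 kg, stands loose on the bench. Origin: centre of its underside; z along the bottle.
- lens_cleaner: lens-cleaner bottle with a pump cap, 136 mm tall; round body 47 mm in diameter up to 105 mm height, neck 27 mm above. About 0.16 kg, loose. Origin: centre of its underside; z along the bottle. Both bottles start nearer the robot than the dock, one left, one right, 0.14 to 0.25 m apart; which is which varies. They slide if pushed below about 25 mm height; pushed high they topple.
- bottle_dock: bottle dock: low plywood fence fixed to the bench, 222 mm wide, 30 mm high, with two equal open-fronted bays side by side and no floor: bottles slide in over the bench. Origin: on the bench, middle of the front face of the 12 mm back board; x points into the dock (away from the robot, turned up to 0.2 rad either way), y to its left, z up. Bays centred at y = +70 and -70 mm.
- bay_left (a point): on the bench at the middle of the back of the left bay (dock y = +70 mm), on the back board's front face; axes as the dock's. Each bay is 54 mm wide between 12 mm thick cheeks; they are parallel from the back board to x = -27 mm, then flare to about 70 mm mouth width at x = -46 mm.
- bay_right (a point): the same point of the right bay (dock y = -70 mm), an equal bay. A bottle fully home touches the back board: its centre is then 20.5 mm (glue bottle) or 23.5 mm (lens cleaner) in front of this face (x negative), and its front stands out past the parallel part of the cheeks.
- loupe: bystander: black loupe, 40 mm across and 34 high, standing loose in the middle of the dock between the two bays. Origin: middle of its underside.
- tin_can: bystander: grey round tin, 57 mm across and 49 high, to the left of the dock. Origin: middle of its underside.
- scissors: bystander: scissors lying flat, 71x176x11 mm, far left. Origin: middle of its underside.
- caliper: bystander: caliper lying flat, 63x215x12 mm, near left edge. Origin: middle of its underside.
- power_bank: bystander: black flat battery, 50x100x16 mm, to the right of the dock. Origin: middle of its underside.
- gauge_block: bystander: steel block with three dark holes, 25x75x25 mm, to the right. Origin: middle of its underside.
- screwdriver_red: bystander: screwdriver lying flat, 25x150x22 mm, at the near right. Origin: middle of its underside.

How it is judged (in metres and radians):
At the end, for the whole second after the job is handed in: One bottle stands in each bay, either way round: between its cheeks (centre within 12 mm of the bay's middle), within 8 mm of touching the back board, upright within 0.08 rad, on the bench and at rest (((x of glue_bottle in the frame of bay_left between -0.0285 and 0 m and y of glue_bottle in the frame of bay_left between -0.012 and 0.012 m and x of lens_cleaner in the frame of bay_right between -0.0315 and 0 m and y of lens_cleaner in the frame of bay_right between -0.012 and 0.012 m) or (x of glue_bottle in the frame of bay_right between -0.0285 and 0 m and y of glue_bottle in the frame of bay_right between -0.012 and 0.012 m and x of lens_cleaner in the frame of bay_left between -0.0315 and 0 m and y of lens_cleaner in the frame of bay_left between -0.012 and 0.012 m)) and angle between each of glue_bottle, lens_cleaner's own z axis and vertical below 0.08 rad and height (world z) of each of glue_bottle, lens_cleaner below 0.005 m and linear speed of each of glue_bottle, lens_cleaner below 0.02 m/s).
It fails at once if a bottle is tipped (leans more than 0.35 rad, 20 degrees) (angle between any of glue_bottle, lens_cleaner's own z axis and vertical above 0.35 rad).
It fails at once if a bottle is lifted off the bench (its underside rises more than 10 mm) (height (world z) of any of glue_bottle, lens_cleaner above 0.01 m).
It fails at once if a bottle is gripped or pressed hard by the fingers (over 30 N) (contact force between the fingers and glue_bottle above 30 N or contact force between the fingers and lens_cleaner above 30 N).
It fails at once if a bystander is displaced by more than 30 mm (distance of any of loupe, tin_can, scissors, caliper, power_bank, gauge_block, screwdriver_red from where it was at the start of the episode above 0.03 m).
It also fails if it takes over 72 s, if anything falls off the work surface, if the arm or the gripper's body presses on something with over 40 N, if the wrist force passes 120 N, or if a joint passes its speed limit or range.

### The arm

A 6-joint arm with a two-finger parallel gripper is mounted at the origin on a cart in front of the work surface, level with it; the furniture and walls round the work are solid. World frame = base frame: x ahead of the robot, y to its left, z up, the work surface at z = 0. Lengths are in mm, angles in degrees, forces in N, time in s.
With the tool pointing down it reaches from about 350 to 850 mm from the base axis. Payload 8.1 kg.
Tool frame: the origin (TCP) lies midway between the tips of the shut fingers; the grasp point (between the pads) lies hold_point_z behind it (hold_point_z is the distance from the TCP to the grasp point, in mm); z points along the fingers, x is the direction in which the jaws open and shut, and the axes are right-handed (so a half turn about z gives the same grasp; the last joint's range is limited). The gripper opens to 85 mm and grips with 20 to 120 N. Pads are 22 mm wide; open, the fingers measure 114 mm over their backs; the gripper's body (76 mm by 85 mm) begins 54 mm behind the grasp point. The pads swing forward as they close: fully open they stand 13 mm farther back than shut.
Start: joints at [-4.893, 7.471, 85.268, -0, 87.261, -4.893], TCP at [600.004, 0.022, 231.292] pointing down, gripper open.
Joint ranges: [-169.43, 169.43], [-51.17, 129.36], [1.28, 143.12], [-76.62, 256.62], [0, 156.53], [-152.29, 152.29]. Speed limits (degrees/s): [136.94, 136.94, 159.86, 180, 180, 180].

### API

Orientations are given as [roll, pitch, yaw] about the fixed x, y, z axes, in that order (R = Rz(yaw) Ry(pitch) Rx(roll)).
In Python, from bench import * gives the robot as it stands.
- The arm moves only by the shell command python3 -m pendant 'ROWS' [OPENING] [FORCE]. ROWS is JSON, a list that holds one entry, the list of rows, each a list of 4 numbers: the shift along the tool's x, y, z normalised to -1 to 1, where 1 is 0.02 m, then the turn about the tool's z normalised to -1 to 1, where 1 is 0.08 rad. A call has exactly 10 rows; each row shifts and turns the pose as measured when the row begins, along the tool's axes as they then stand; what a row does not reach is not made up. A row lasts 1/12 s, in which the tool goes at most 41.7 mm and 7.16 degrees, less where a joint would pass 70% of its speed; a pose out of reach is approached as far as the arm can. A call with a number of a shift or a turn outside -1 to 1 is refused whole. A call with a gripper value outside its range is refused whole. OPENING is the gripper's target within -1 to 1 (fully open at 1, half-way at 0, shut at -1), set as the call begins (- or left out, the last holds). The fingers move at their own pace and stop on an object; FORCE is the grip in N (left out, the last holds). Time passes only in rows, so rows that do not move let the fingers close, or fill a call up. It gives the time, the measured TCP pose, the force and the opening at its end, in the units of the state.
- sense(): the state, without advancing time (a new reading comes with each control period).
- snapshot(name): name is "scene" or "side" or "wrist"; returns the picture (400x640x3 uint8, red, green, blue); there is no depth.
- calibration(name): a dict with "mtx" (3x3 intrinsics, pixels), "world_to_cam" (4x4, takes a point from world to camera coordinates); the wrist camera has in their place "hand_eye" (4x4, takes a point from camera to tool coordinates, whose origin is the TCP and whose axes are the tool frame's). Camera axes: x right, y down, z forward; pixel columns grow to the right and rows downward; lengths in mm; the calibration is good to about 2 mm. A picture is of the moment at which its call begins: read the wrist's pose just before it. calibration takes no time and is no camera call.
- hand_in(): hands the job in, once; it reports no verdict.
The state is a dict: "time": time; "joint_pos": joint angles; "qd": joint speeds; "joint_efforts": joint torques, N m; "tool_pos": TCP position; "tcp_rot": TCP orientation; "ft_force": force on the tool from outside, world axes, zero at the start; "wrist_torque": the same for the moment, N m; "finger_gap": finger opening in mm.
Only numpy, scipy, OpenCV 4.12 (cv2) and the standard library are available. Lean on these libraries where they do the work, as an engineer would, in place of code of your own. Each camera call takes 0.05 s, during which the arm holds its last target.

## Working session

There is one attempt and no reset: what is moved stays moved. The work goes in short steps, Python scripts to look and compute and a shell command to move; the robot and the scene stay as the last step left them, time stands still between calls to the robot, and variables do not carry over. Pictures are saved under pics/ and viewed, and the job is handed in when it is done.

```bash
mkdir -p pics; ls; python3 - <<'E'
from bench import *
import cv2
s=sense();print(s)
for n in("scene","side","wrist"):
    cv2.imwrite(f"pics/{n}0.png",snapshot(n)[:,:,::-1]);print(n,calibration(n))
E
```

```text
pics
{'time': 0.0, 'joint_pos': array([-4.89365069e+00,  7.51553171e+00,  8.53301708e+01,  1.97923635e-03,
        8.72628634e+01, -4.89368289e+00]), 'qd': array([-0.06080605, -0.05745084, -0.03309858, -0.13374608, -0.0572751 ,
        0.00211835]), 'joint_efforts': array([-1.90700346e-03, -5.69404185e+01, -5.00557995e+01, -2.19391650e-04,
        1.44415747e-02,  7.24149572e-05]), 'tool_pos': array([5.99436201e+02, 7.70572438e-02, 2.30231490e+02]), 'tcp_rot': array([-1.79988769e+02,  1.08001539e-01, -5.36070661e-05]), 'ft_force': array([-0.37395811, -0.26512689, -0.50574217]), 'wrist_torque': array([ 0.03305025, -0.0046717 ,  0.02180476]), 'finger_gap': 85.43643218660989}
scene {'mtx': array([[431.58861048,   0.        , 321.42886457],
       [  0.        , 431.58861048, 206.33487571],
       [  0.        ,   0.        ,   1.        ]]), 'world_to_cam': array([[-8.23324105e-01, -5.67569567e-01, -1.48490133e-03,
         4.51942831e+02],
       [-2.77082178e-01,  4.04219701e-01, -8.71683372e-01,
         1.71287251e+02],
       [ 4.95341180e-01, -7.17266492e-01, -4.90067235e-01,
    
[... 457 characters left out ...]
+02],
       [ 5.03441341e-01,  7.87900933e-01, -3.54625064e-01,
         1.27111200e+03],
       [ 0.00000000e+00,  0.00000000e+00,  0.00000000e+00,
         1.00000000e+00]])}
wrist {'mtx': array([[278.85957692,   0.        , 316.64854767],
       [  0.        , 278.85957692, 202.52818035],
       [  0.        ,   0.        ,   1.        ]]), 'hand_eye': array([[ 9.99998467e-01,  1.77965425e-04,  1.74189181e-03,
        -2.01627111e-01],
       [-7.13250437e-04,  9.49945691e-01,  3.12414269e-01,
        -7.96597427e+01],
       [-1.59910368e-03, -3.12415032e-01,  9.49944362e-01,
        -1.41836469e+02],
       [ 0.00000000e+00,  0.00000000e+00,  0.00000000e+00,
         1.00000000e+00]])}
```

View pics/scene0.png

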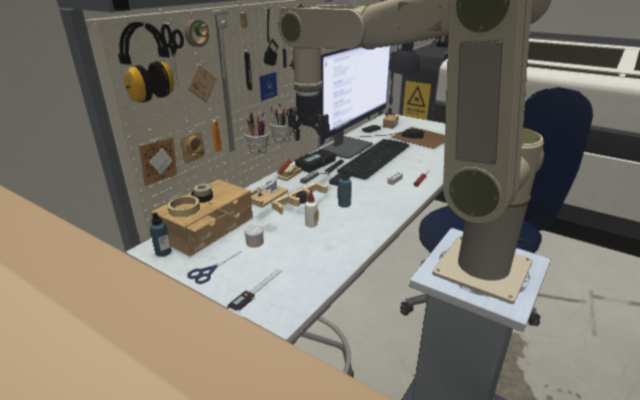

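View pics/side0.png

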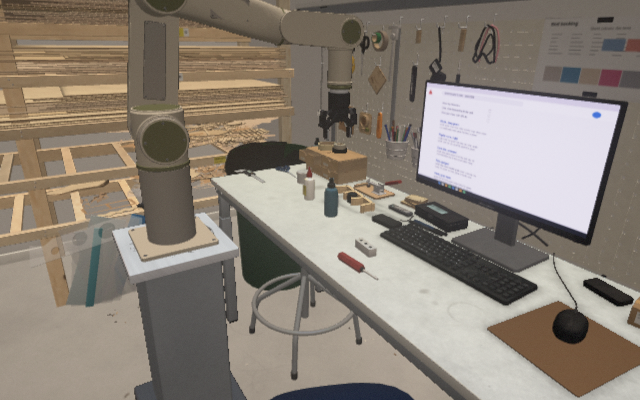

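View pics/wrist0.png

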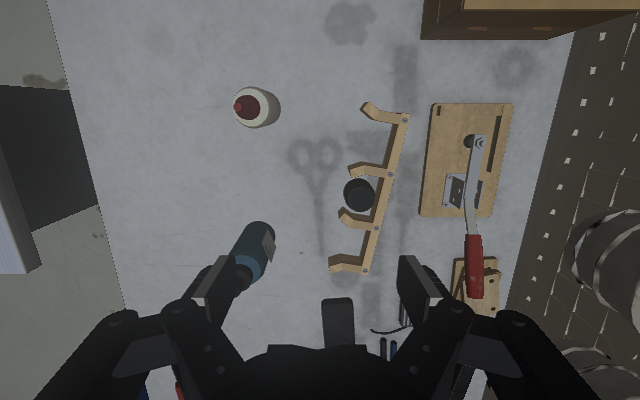

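The wrist view shows the glue bottle at about (253,107), the lens cleaner at about (255,250) and the dock at about (330–410, 100–272), with the loupe at (359,194). I'll enlarge this view to measure the dock corners.

```bash
python3 - <<'E'
import cv2
im=cv2.imread("pics/wrist0.png")
c=im[80:290,215:425]
cv2.imwrite("pics/z.png",cv2.resize(c[:, 95:],None,fx=5,fy=5,interpolation=cv2.INTER_CUBIC)[:600]) 
c=im[90:280,310:430];cv2.imwrite("pics/z1.png",cv2.resize(c[:100],None,fx=6,fy=6,interpolation=cv2.INTER_CUBIC))
cv2.imwrite("pics/z2.png",cv2.resize(c[95:],None,fx=6,fy=6,interpolation=cv2.INTER_CUBIC))
cv2.imwrite("pics/z3.png",cv2.resize(im[80:300,205:305],None,fx=2.7,fy=2.7,interpolation=cv2.INTER_CUBIC))
E
```

```text
(no output)
```

View pics/z1.png

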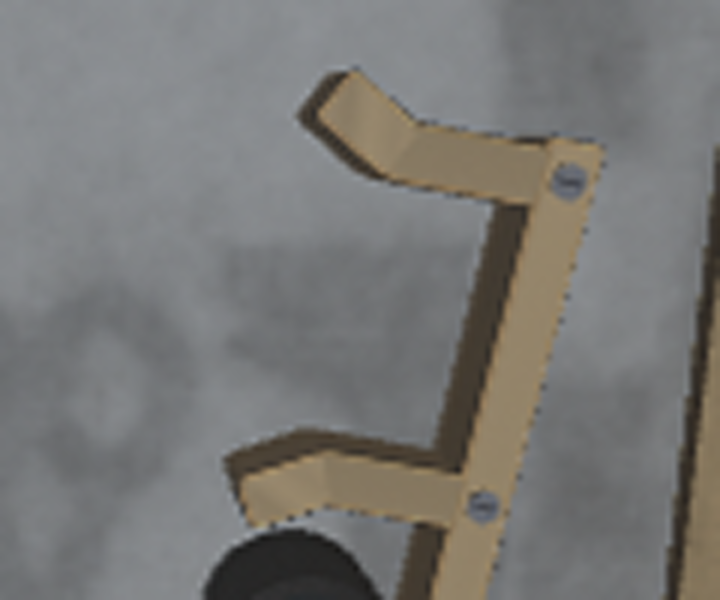

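View pics/z2.png

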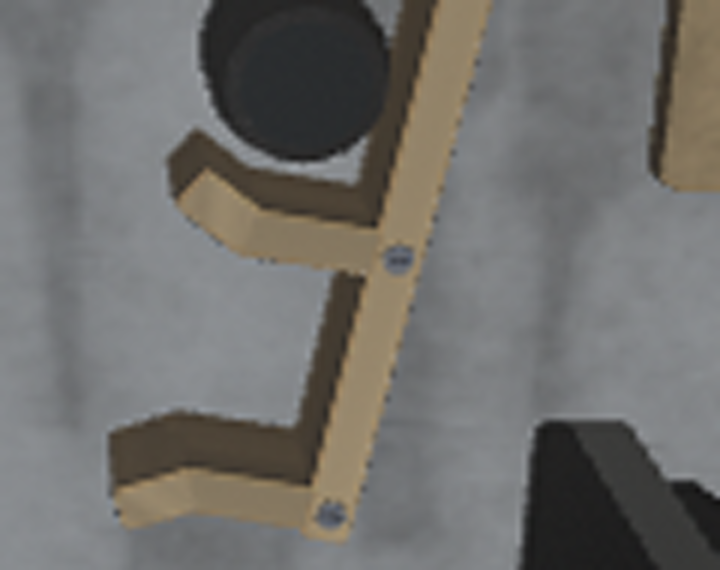

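View pics/z3.png

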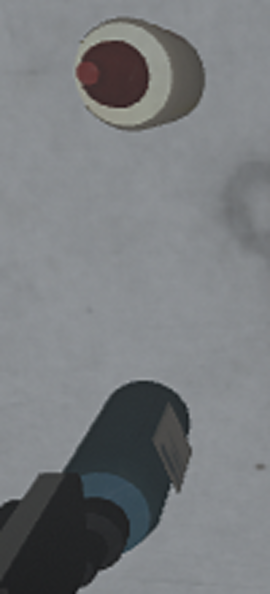

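```bash
cat > h.py <<'E'
from bench import *
import cv2, numpy as np
from scipy.spatial.transform import Rotation as Ro
def cam(name,s=None):
    c=calibration(name)
    if name=="wrist":
        T=np.eye(4);T[:3,:3]=Ro.from_euler("xyz",s["tcp_rot"],degrees=True).as_matrix();T[:3,3]=s["tool_pos"]
        return c["mtx"],T@c["hand_eye"]
    return c["mtx"],np.linalg.inv(c["world_to_cam"])
def ray(K,T,uv,z):
    d=T[:3,:3]@np.linalg.solve(K,[uv[0],uv[1],1.]);o=T[:3,3]
    return o+d*(z-o[2])/d[2]
def proj(K,T,p):
    q=np.linalg.inv(T)@np.r_[p,1];q=K@q[:3];return q[:2]/q[2]
E
python3 - <<'E'
from h import *
s=sense();K,T=cam("wrist",s);print(s["time"],s["tool_pos"],s["tcp_rot"],T[:3,3])
a=lambda p,o,f:((p[0]+.5)/f-.5+o[0],(p[1]+.5)/f-.5+o[1])
A=(310,90);B=(310,185)
P=dict(Lfi=((528,205),A),L2=((460,472),A),R1=((365,274),B),R2=((313,488),B),BLb=((603,148),A),BLf=((550,138),A),BRf=((305,535),B),BRb=((347,540),B),
 LcheekIn=((385,180),A),LcheekIn2=((330,450),A),Rc1=((243,253),B),Rc2=((190,468),B),LtipL=((318,118),A),LtipR=((243,483),A),RtL=((178,203),B),RtR=((117,490),B))
for k,(p,o) in P.items(): print(k,ray(K,T,a(p,o,6),30).round(1))
for n,p,z in [("glue sh c",(126,73),90),("glue sh L",(78,73),90),("glue base R",(204,78),0),("glue top",(126,18),90),("gl bot",(126,128),90),("lens base R",(190,415),0),("lens base top",(145,381),0),("lens sh c",(103,515),105)]:
    print(n,ray(K,T,a(p,(205,80),2.7),z).round(1))
E
python3 - <<'E'
import cv2
for n,(x,y,w,h) in dict(scene=(235,150,140,100),side=(270,150,140,90)).items():
    im=cv2.imread(f"pics/{n}0.png")[y:y+h,x:x+w];cv2.imwrite(f"pics/z_{n}.png",cv2.resize(im,None,fx=5.5,fy=5.5,interpolation=cv2.INTER_CUBIC))
E
```

```text
0.15 [5.99575439e+02 7.61679433e-02 2.30477933e+02] [-1.79992777e+02  8.10228358e-02  9.31999482e-04] [599.57310422  79.71802912 372.32458613]
Lfi [695.3  65.3  30. ]
L2 [686.1  12.1  30. ]
R1 [671.6 -71.8  30. ]
R2 [ 662.8 -126.    30. ]
BLb [709.  76.  30.]
BLf [698.5  77.9  30. ]
BRf [ 661.5 -138.5   30. ]
BRb [ 671.5 -139.9   30. ]
LcheekIn [666.9  70.   30. ]
LcheekIn2 [659.   16.6  30. ]
Rc1 [644.2 -66.7  30. ]
Rc2 [ 634.  -120.7   30. ]
LtipL [653.1  81.5  30. ]
LtipR [641.3   9.7  30. ]
RtL [629.5 -54.8  30. ]
RtR [ 617.2 -126.5   30. ]
glue sh c [537.1  83.4  90. ]
glue sh L [520.1  83.4  90. ]
glue base R [553.6  82.4   0. ]
glue top [538.4 101.5  90. ]
gl bot [535.7  64.6  90. ]
lens base R [539.1 -90.1   0. ]
lens base top [516.1 -70.4   0. ]
lens sh c [518.8 -86.6 105. ]
```

View pics/z_scene.png

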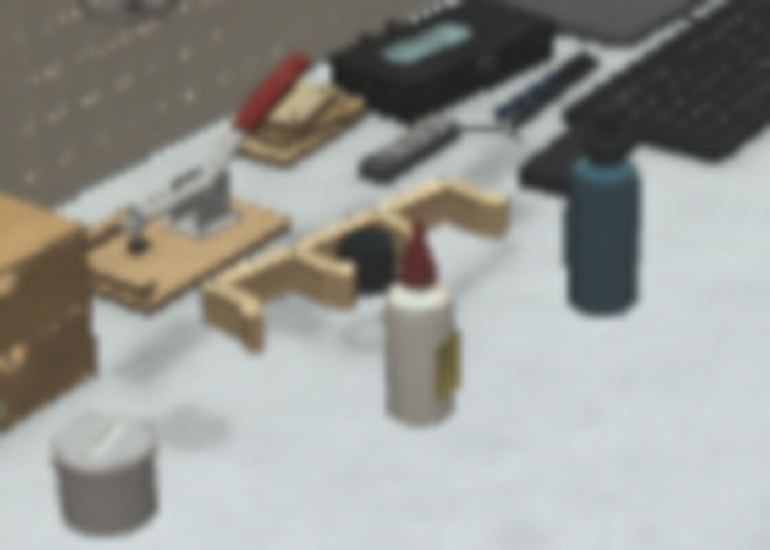

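View pics/z_side.png

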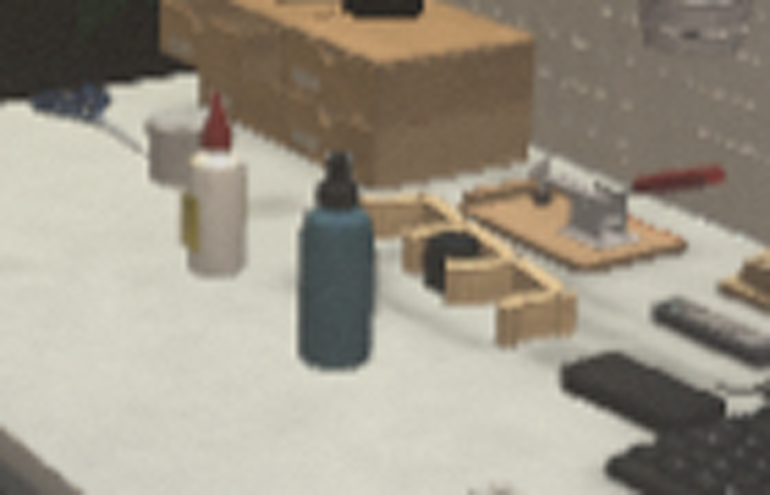

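The dock corners fit the stated size: 194 mm between the outer bay walls, yaw about −9.6°. Before planning contact I need the gripper's real side profile, because the bottles are taller than the fingers.

```bash
python3 - <<'E'
from h import *
import bench; print([x for x in dir(bench) if not x.startswith('_')])
im=cv2.imread("pics/side0.png")[40:165,290:400];cv2.imwrite("pics/g_side.png",cv2.resize(im,None,fx=4.8,fy=4.8,interpolation=cv2.INTER_CUBIC))
im=cv2.imread("pics/scene0.png")[60:150,260:360];cv2.imwrite("pics/g_scene.png",cv2.resize(im,None,fx=6,fy=6,interpolation=cv2.INTER_CUBIC))
for n in("side","scene"):
    K,T=cam(n); print(n,T[:3,3])
    for p in [(599.6,0,230),(599.6,0,300),(542.6,0,243),(656.6,0,243)]: print(p,proj(K,T,p).round(1))
# bottle axes from two views
f=5.5
def dirs(n,uv):
    K,T=cam(n);d=T[:3,:3]@np.linalg.solve(K,[*uv,1.]);return T[:2,3],d[:2]
for n,a,b in [("glue",(420,350),(217,215)),("lens",(603,240),(336,285))]:
    a=(235+a[0]/f,150+a[1]/f);b=(270+b[0]/f,150+b[1]/f)
    o1,d1=dirs("scene",a);o2,d2=dirs("side",b)
    t=np.linalg.solve(np.c_[d1,-d2],o2-o1);print(n,o1+t[0]*d1)
E
```

```text
['PlanningError', 'calibration', 'hand_in', 'hold_point_z', 'sense', 'snapshot']
side [ -239.62142462 -1204.09586682   568.96262977]
(599.6, 0, 230) [337.  141.4]
(599.6, 0, 300) [337.5 121.8]
(542.6, 0, 243) [323.6 139.5]
(656.6, 0, 243) [350.1 136.1]
scene [-180.98105749 1056.86418979  744.12249243]
(599.6, 0, 230) [308.4 146. ]
(599.6, 0, 300) [308.1 125.1]
(542.6, 0, 243) [323.  145.9]
(656.6, 0, 243) [294.3 138.6]
glue [533.86240913  79.36432835]
lens [515.60392676 -95.47936719]
```

View pics/g_side.png

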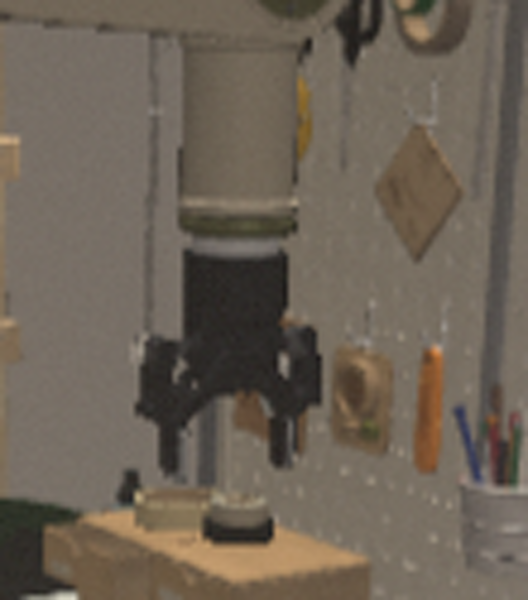

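View pics/g_scene.png

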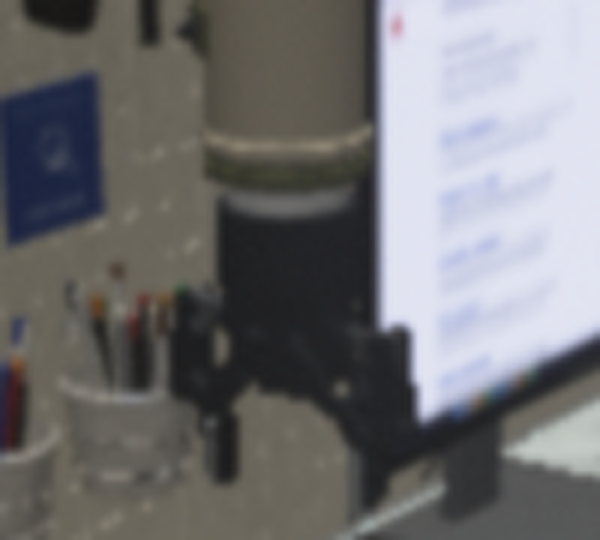

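```bash
python3 - <<'E'
import bench; h=bench.hold_point_z; print(h, h() if callable(h) else '')
import cv2
im=cv2.imread("pics/wrist0.png")[230:400,60:580];cv2.imwrite("pics/g_w.png",cv2.resize(im,None,fx=1.5,fy=2.2,interpolation=cv2.INTER_CUBIC)*1)
im=cv2.convertScaleAbs(cv2.imread("pics/wrist0.png")[230:400,60:330],alpha=2.2,beta=10);cv2.imwrite("pics/g_w.png",cv2.resize(im,None,fx=2.9,fy=2.9,interpolation=cv2.INTER_CUBIC))
E
```

```text
18.700000000000003
```

View pics/g_w.png

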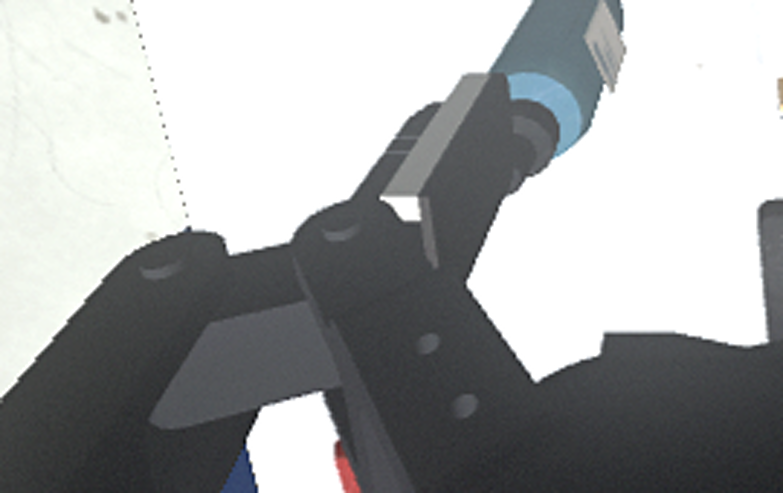

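```bash
python3 - <<'E'
from h import *
s=sense();K,T=cam("wrist",s)
O=np.array([678.9,-30.0]);a=np.radians(-9.64);X=np.array([np.cos(a),np.sin(a)]);Y=np.array([-np.sin(a),np.cos(a)])
def show(n,p): d=p[:2]-O;print(n,p.round(0),"dock",round(d@X,1),round(d@Y,1))
K2,T2=cam("scene");f=5.5
show("tin top",ray(K2,T2,(235+105/f,150+442/f),49)); show("tin base near",ray(K2,T2,(235+108/f,150+533/f),0))
show("tinL",ray(K2,T2,(235+57/f,150+490/f),25));show("tinR",ray(K2,T2,(235+157/f,150+490/f),25))
show("loupe top",ray(K,T,(361.5,198),34))
for uv in [(323,300),(353,298),(320,345),(355,345)]: show("pb",ray(K,T,uv,16))
K3,T3=cam("side")
for uv in [(563,375),(628,348),(724,405),(660,435)]: show("pb side",ray(K3,T3,(270+uv[0]/f,150+uv[1]/f),16))
show("gauge side",ray(K3,T3,(366,247),25));show("driver",ray(K3,T3,(350,262),15))
E
```

```text
tin top [605. 274.  49.] dock -124.3 287.4
tin base near [596. 287.   0.] dock -135.3 298.7
tinL [620. 298.  25.] dock -112.8 313.7
tinR [575. 267.  25.] dock -152.0 275.8
loupe top [657. -25.  34.] dock -22.7 0.8
pb [ 609. -193.   16.] dock -41.1 -172.7
pb [ 655. -190.   16.] dock 3.1 -161.5
pb [ 605. -280.   16.] dock -30.7 -258.7
pb [ 662. -280.   16.] dock 25.1 -249.1
pb side [ 596. -223.   16.] dock -49.0 -203.8
pb side [ 658. -210.   16.] dock 9.8 -181.2
pb side [ 650. -306.   16.] dock 17.9 -276.5
pb side [ 590. -318.   16.] dock -39.5 -299.0
gauge side [ 438. -389.   25.] dock -177.1 -394.1
driver [ 360. -420.   15.] dock -248.9 -438.1
```

Plan: fully open, each knuckle bulges about 20 mm past its pad back, and the gripper body is wider than the fingers in tool y. So I'll push with the flat side face of the tool −x finger (tool +y forward), keeping the bottle about 55 mm off the tool axis. That way the bottle clears the body and the push stays low. First I turn the tool.

```bash
python3 -m pendant '[[[0,0,0,-1],[0,0,0,-1],[0,0,0,-1],[0,0,0,-1],[0,0,0,-1],[0,0,0,-1],[0,0,0,-1],[0,0,0,-1],[0,0,0,-1],[0,0,0,-1]]]' 1 && python3 -m pendant '[[[0.6,-1,0,-1],[0.6,-1,0,-1],[0.6,-1,0,-1],[0.6,-1,0,-1],[0.6,-1,0,-1],[0.6,-1,0,-1],[0.6,-1,0,0],[0.6,-1,0,0],[0.6,-1,0,0],[0.6,0,0,0]]]'
```

```text
time: 0.98
tool_pos: [597.0, 0.3, 225.6]
tcp_rot: [-179.5, 0.3, 47.8]
ft_force: [-0.1, 0.9, 0.0]
finger_gap: 84.9
time: 1.82
tool_pos: [475.4, 186.0, 222.1]
tcp_rot: [-179.0, 0.3, 76.8]
ft_force: [0.1, 0.1, -0.1]
finger_gap: 85.4
```

```bash
python3 - <<'E'
from h import *
s=sense();print(s["tool_pos"],s["tcp_rot"]);im=snapshot("wrist")[:,:,::-1].copy();cv2.imwrite("pics/wrist1.png",im)
np.save("pics/s1.npy",np.r_[s["tool_pos"],s["tcp_rot"]])
K,T=cam("wrist",s)
for n,p in dict(L=(690.6,38.9,30),R=(667.2,-99.1,30),g0=(534.5,81.5,0),g90=(534.5,81.5,90),l0=(516,-94,0)).items(): print(n,proj(K,T,p).round(0))
E
```

```text
[475.42753376 185.98356295 222.11047927] [-179.01151914    0.26957148   76.82164565]
L [254. 341.]
R [162. 345.]
g0 [256. 233.]
g90 [238. 265.]
l0 [136. 247.]
```

View pics/wrist1.png

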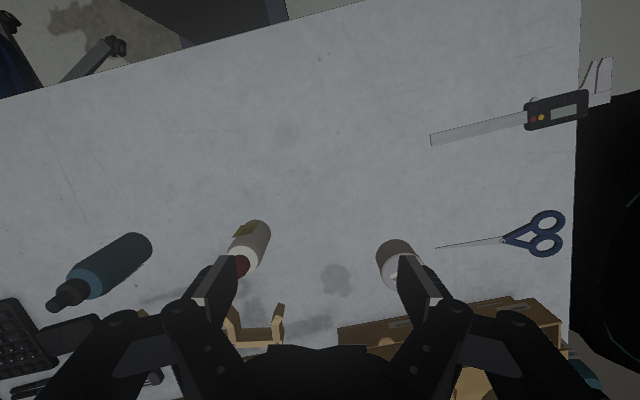

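```bash
python3 - <<'E'
import cv2
im=cv2.convertScaleAbs(cv2.imread("pics/wrist1.png"),alpha=1.6)
cv2.imwrite("pics/w1g.png",cv2.resize(im[205:295,205:295],None,fx=6,fy=6,interpolation=cv2.INTER_CUBIC))
cv2.imwrite("pics/w1l.png",cv2.resize(im[220:320,40:165],None,fx=6,fy=6,interpolation=cv2.INTER_CUBIC))
E
```

```text
(no output)
```

View pics/w1g.png

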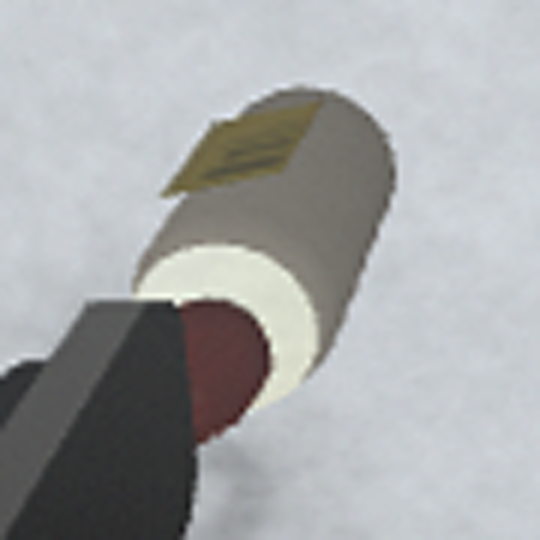

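View pics/w1l.png

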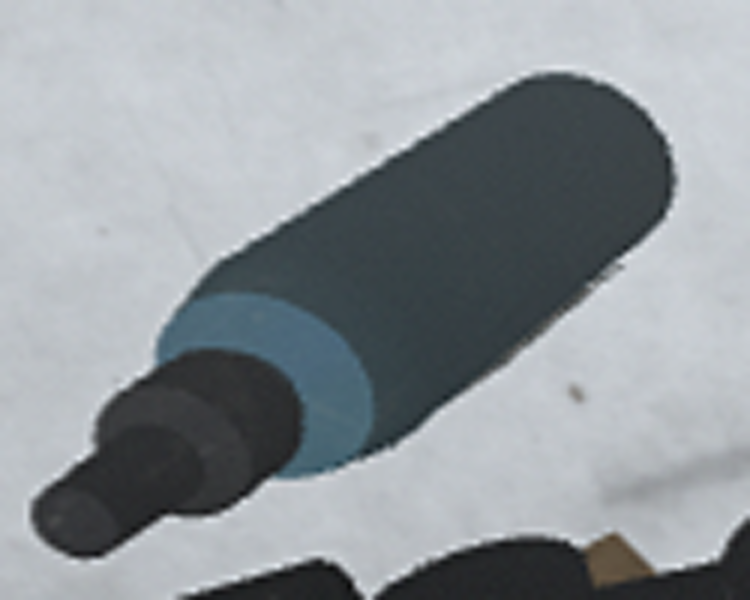

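```bash
cat >> h.py <<'E'
from scipy.optimize import least_squares
O=np.array([678.9,-30.0]);_a=np.radians(-9.64);X=np.array([np.cos(_a),np.sin(_a)]);Y=np.array([-np.sin(_a),np.cos(_a)])
def dock(p): d=np.asarray(p)[:2]-O;return np.round([d@X,d@Y],1)
def fitc(K,T,pts,o,f,r,z=0):
    P=np.array([ray(K,T,((u+.5)/f-.5+o[0],(v+.5)/f-.5+o[1]),z)[:2] for u,v in pts])
    c=least_squares(lambda c:np.hypot(*(P-c).T)-r,P.mean(0)+[20,0]);return c.x,np.round(c.fun,1)
E
python3 - <<'E'
from h import *
v=np.load("pics/s1.npy");K,T=cam("wrist",dict(tool_pos=v[:3],tcp_rot=v[3:]))
for n,r in (("glue",fitc(K,T,[(300,88),(350,105),(385,145),(394,180)],(205,205),6,20.5)),("lens",fitc(K,T,[(550,73),(600,90),(645,130),(672,175),(670,205)],(40,220),6,23.5))):print(n,r,dock(r[0]))
E
```

```text
glue (array([534.75304686,  81.45059205]), array([ 0.4, -0.3, -0.3,  0.4])) [-160.8   85.7]
lens (array([517.17124626, -95.91038368]), array([ 1.3, -0.3, -1.4,  0.7,  0.8])) [-148.4  -92.1]
```

Glue bottle at (534.8, 81.5), lens cleaner at (517, −95.7), and the circle fits leave 1.4 mm residuals at most. Next I line up behind the glue bottle and go down.

```bash
python3 -m pendant '[[[-0.5,0.5,0,0.6],[-0.5,0.5,0,0],[-0.5,0.5,1,0],[0,0,1,0],[0,0,1,0],[0,0,1,0],[0,0,1,0],[0,0,1,0],[0,0,1,0],[0,0,0.5,0]]]'
```

```text
time: 2.7
tool_pos: [509.7, 138.4, 68.8]
tcp_rot: [-179.8, 0.2, 72.8]
ft_force: [-0.2, 0.3, 0.5]
finger_gap: 85.3
```

```bash
python3 -m pendant '[[[0.4,-0.4,0,-0.2],[0,0,0,0],[0,0,0.6,0],[0,0,0.6,0],[0,0,0.6,0],[0,0,0.6,0],[0,0,0.4,0],[0,0,0,0],[0,0,0,0],[0,0,0,0]]]'
python3 - <<'E'
from h import *
s=sense();print(s["tool_pos"],s["tcp_rot"],s["ft_force"]);K,T=cam("wrist",s)
M=np.linalg.inv(T@np.linalg.inv(calibration("wrist")["hand_eye"]));print(M@[534.8,81.5,0,1])
for n in("wrist","side"):cv2.imwrite(f"pics/{n}2.png",snapshot(n)[:,:,::-1])
im=cv2.imread("pics/side2.png")[100:220,260:400];cv2.imwrite("pics/side2z.png",cv2.resize(im,None,fx=5,fy=5,interpolation=cv2.INTER_CUBIC))
E
```

```text
time: 3.53
tool_pos: [506.2, 146.8, 8.0]
tcp_rot: [-179.8, 0.3, 73.5]
ft_force: [0.0, 0.4, 0.4]
finger_gap: 85.2
[506.17839882 146.83817216   8.0383994 ] [-179.8481182     0.26290011   73.49208572] [0.00395476 0.44965254 0.43203219]
[-54.47474277  46.02933942   8.16645417   1.        ]
```

View pics/wrist2.png

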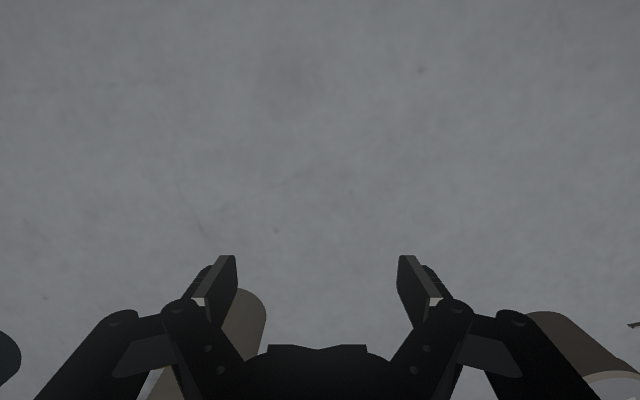

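View pics/side2z.png

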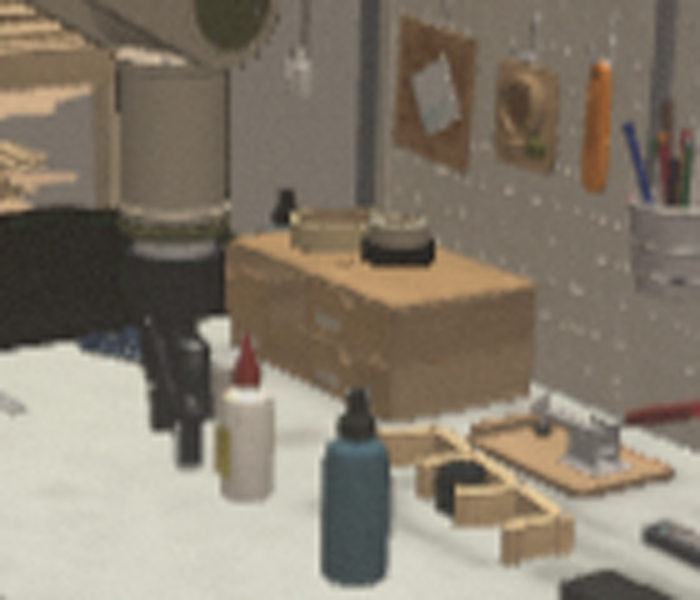

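```bash
python3 -m pendant '[[[0,0,0.35,0],[0,0,0.15,0],[0,0.2,0,0],[0,0.2,0,0],[0,0.2,0,0],[0,0.2,0,0],[0,0.2,0,0],[0,0.2,0,0],[0,0.2,0,0],[0,0.2,0,0]]]'
cat > look.py <<'E'
from h import *
import sys
k=sys.argv[1]; s=sense();print(s["tool_pos"].round(1),s["tcp_rot"].round(1),s["ft_force"].round(1))
M=[]
for n,(x,y,w,h) in dict(side=(280,140,110,85),scene=(250,160,110,85)).items():
    im=snapshot(n)[:,:,::-1][y:y+h,x:x+w];M.append(cv2.resize(im,None,fx=7,fy=7,interpolation=cv2.INTER_CUBIC)[:295*2])
    M[-1]=cv2.resize(M[-1],(385,298))
cv2.imwrite(f"pics/l{k}.png",np.hstack(M))
im=snapshot("wrist")[:,:,::-1];cv2.imwrite(f"pics/lw{k}.png",im)
E
python3 look.py a
```

```text
time: 4.47
tool_pos: [541.9, 137.4, -0.2]
tcp_rot: [179.9, 0.1, 73.5]
ft_force: [-1.2, -0.4, 0.4]
finger_gap: 85.2
[ 5.419e+02  1.374e+02 -2.000e-01] [1.799e+02 1.000e-01 7.350e+01] [-1.2 -0.4  0.4]
```

View pics/la.png

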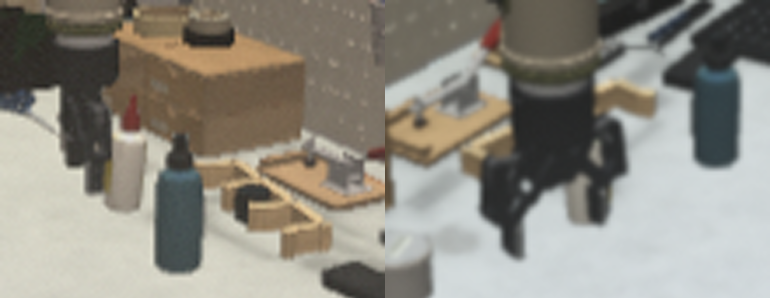

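View pics/lwa.png

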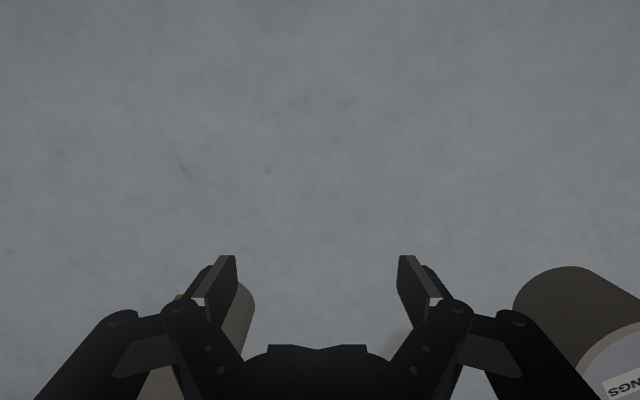

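```bash
python3 -m pendant '[[[0,0.2,0,0],[0,0.3,0,0],[0,0.3,0,0],[0,0.3,0,0],[0,0.3,0,0],[0,0.3,0,0],[0,0.3,0,0],[0,0.2,0,0],[0,0.2,0,0],[0,0,0,0]]]'; python3 look.py b
```

```text
time: 5.45
tool_pos: [592.8, 122.1, -0.4]
tcp_rot: [179.9, 0.1, 73.5]
ft_force: [0.6, -0.2, 0.2]
finger_gap: 85.4
[ 5.928e+02  1.221e+02 -4.000e-01] [1.799e+02 1.000e-01 7.350e+01] [ 0.6 -0.2  0.2]
```

View pics/lb.png

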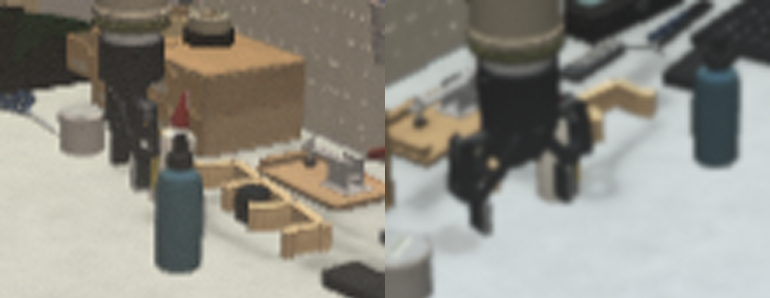

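View pics/lwb.png

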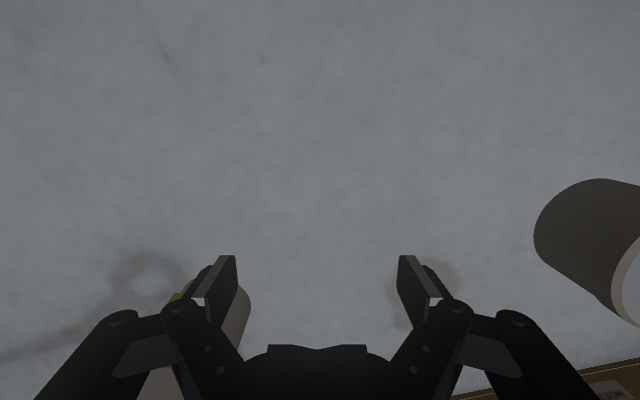

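The wrist view shows the bottle's right edge at pixel (249,305), which puts its centre at about tool x −60. It has drifted outward along the finger and is now near the bay centreline. I'll back off, re-centre the finger and square up to the dock before the final run.

```bash
python3 -m pendant '[[[0,-0.4,0,0],[0,-0.4,0,0],[0,0,0,0],[-0.3,0,0,-0.7],[-0.25,0,0,-0.7],[0,0,0,0],[0,0,0,0],[0,0,0,0],[0,0,0,0],[0,0,0,0]]]'; python3 look.py c
```

```text
time: 6.43
tool_pos: [568.3, 118.6, -0.8]
tcp_rot: [-179.9, 0.2, 80.0]
ft_force: [0.5, -1.1, 0.2]
finger_gap: 85.7
[568.3 118.6  -0.8] [-179.9    0.2   80. ] [ 0.5 -1.1  0.2]
```

View pics/lwc.png

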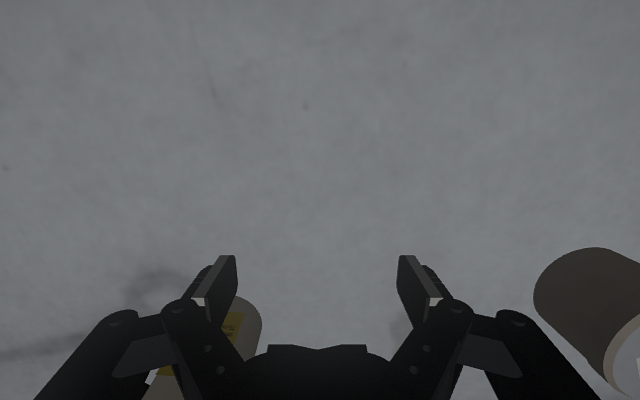

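View pics/lc.png

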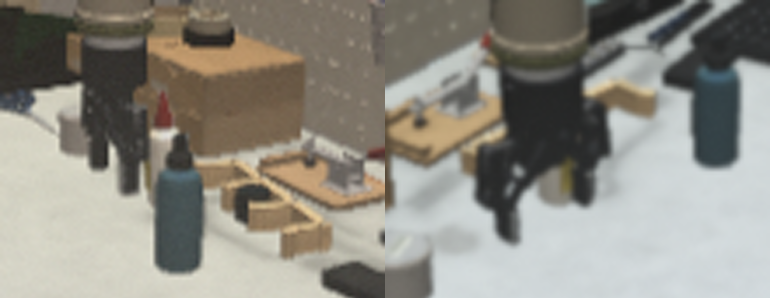

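```bash
python3 -m pendant '[[[0,0.2,0,0],[0,0.2,0,0],[0,0.2,0,0],[0,0.3,0,0],[0,0.3,0,0],[0,0.3,0,0],[0,0.3,0,0],[0,0.3,0,0],[0,0.3,0,0],[0,0.2,0,0]]]'; python3 look.py d
```

```text
time: 7.42
tool_pos: [624.9, 108.5, -1.3]
tcp_rot: [-179.9, 0.2, 80.0]
ft_force: [-0.5, 0.6, 0.6]
finger_gap: 85.2
[624.9 108.5  -1.3] [-179.9    0.2   80. ] [-0.5  0.6  0.6]
```

View pics/lwd.png

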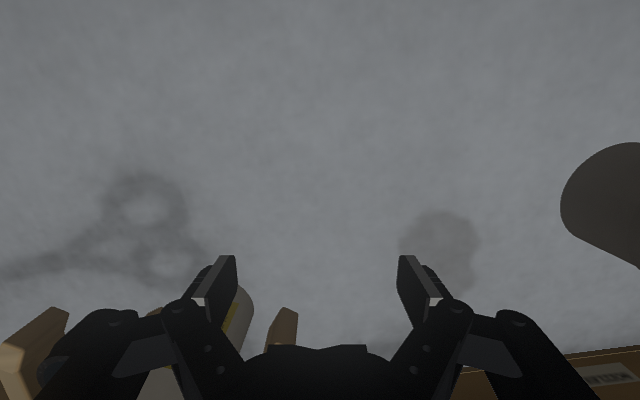

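View pics/ld.png

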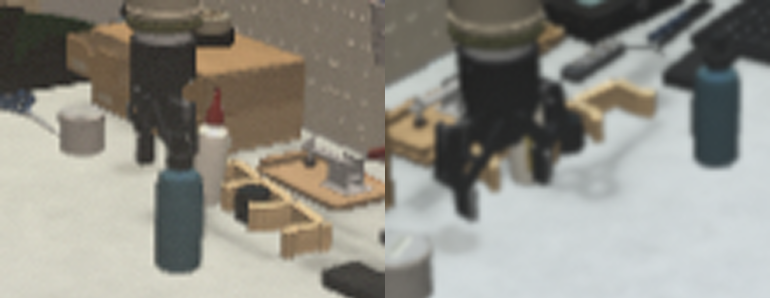

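```bash
python3 -m pendant '[[[0,0.2,0,0],[0,0.2,0,0],[0,0.2,0,0],[0,0.15,0,0],[0,0.1,0,0],[0,0.1,0,0],[0,0.1,0,0],[0,0.05,0,0],[0,0.05,0,0],[0,0,0,0]]]'; python3 look.py e
```

```text
time: 8.4
tool_pos: [648.1, 104.6, -1.9]
tcp_rot: [-179.8, 0.2, 80.0]
ft_force: [-0.6, 0.0, 0.6]
finger_gap: 85.4
[648.1 104.6  -1.9] [-179.8    0.2   80. ] [-0.6  0.   0.6]
```

View pics/lwe.png

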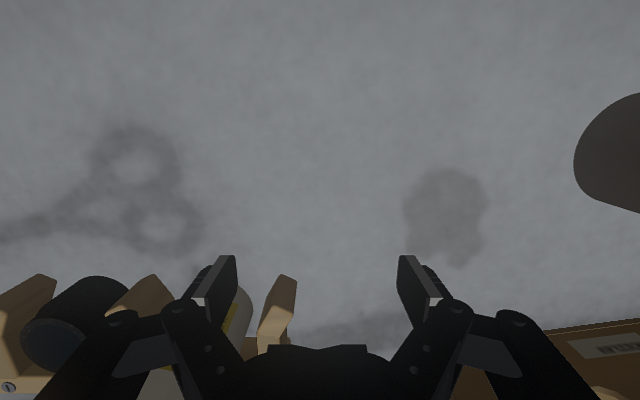

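View pics/le.png

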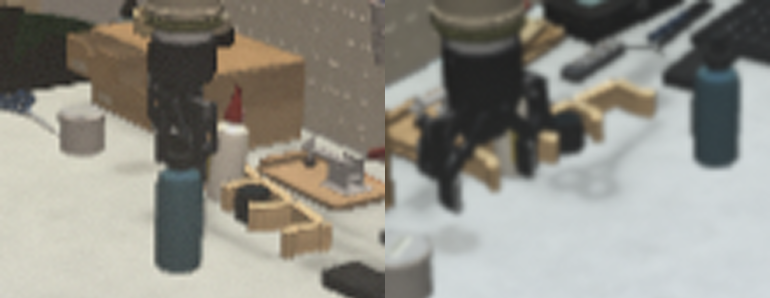

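```bash
python3 -m pendant '[[[0,0.1,0,0],[0,0.1,0,0],[0,0.05,0,0],[0,0.05,0,0],[0,0,0,0],[0,0,0,0],[0,0,0,0],[0,0,0,0],[0,0,0,0],[0,0,0,0]]]'; python3 look.py f
```

```text
time: 9.38
tool_pos: [651.0, 104.1, -2.6]
tcp_rot: [-179.4, 0.2, 80.0]
ft_force: [-2.2, 0.8, 0.2]
finger_gap: 85.4
[651.  104.1  -2.6] [-179.4    0.2   80. ] [-2.2  0.8  0.2]
```

View pics/lwf.png

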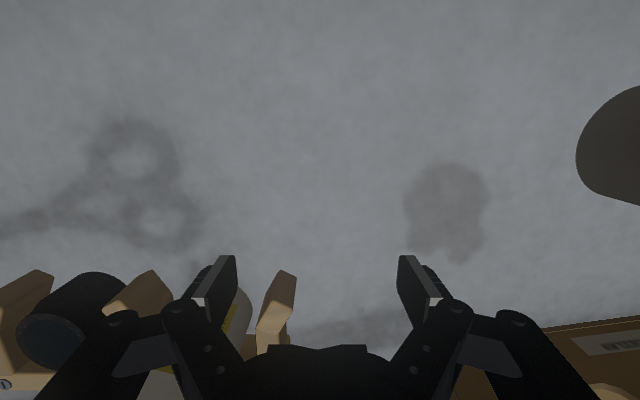

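```bash
python3 -m pendant '[[[0,0.1,0,0],[0,0.1,0,0],[0,0.1,0,0],[0,0,0,0],[0,0,0,0],[0,0,0,0],[0,0,0,0],[0,0,0,0],[0,0,0,0],[0,0,0,0]]]'; python3 look.py g
```

```text
time: 10.37
tool_pos: [650.7, 104.4, -4.1]
tcp_rot: [-178.6, 0.3, 79.9]
ft_force: [-1.7, 0.4, 1.7]
finger_gap: 85.4
[650.7 104.4  -4.1] [-178.6    0.3   79.9] [-1.7  0.4  1.7]
```

View pics/lg.png

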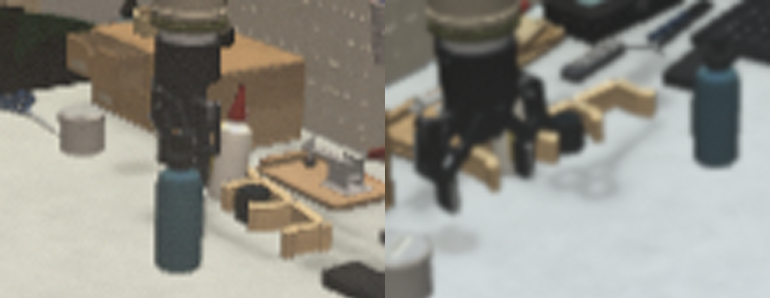

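The tool stalled at dock x −50, where the bottle should be home. I'll back off, go up and check.

```bash
python3 -m pendant '[[[0,-0.3,0,0],[0,-0.5,0,0],[0,-0.5,0,0],[0,-0.5,-0.3,0],[0,0,-1,0],[0,0,-1,0],[0,0,-1,0],[0,0,-1,0],[0,0,-1,0],[0,0,-1,0]]]';  python3 -m pendant '[[[-1,0,-1,0],[-1,0,-1,0],[-1,0,-1,0],[-1,-1,-1,0],[-1,-1,-1,0],[-1,-1,0,0],[-1,-1,0,0],[-0.5,-1,0,0],[0,0,0,-0.5],[0,0,0,-0.5]]]'; python3 look.py h
```

```text
time: 11.35
tool_pos: [612.5, 110.6, 121.1]
tcp_rot: [-178.4, 0.4, 80.0]
ft_force: [0.2, -0.2, -0.7]
finger_gap: 85.3
time: 12.18
tool_pos: [490.0, -25.3, 237.8]
tcp_rot: [-179.9, 0.4, 84.8]
ft_force: [-0.5, 0.1, 0.5]
finger_gap: 85.4
[490.  -25.3 237.8] [-179.9    0.4   84.8] [-0.5  0.1  0.5]
```

View pics/lwh.png

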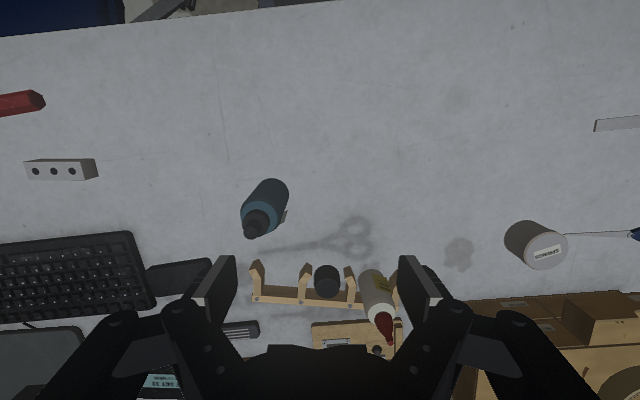

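View pics/lh.png

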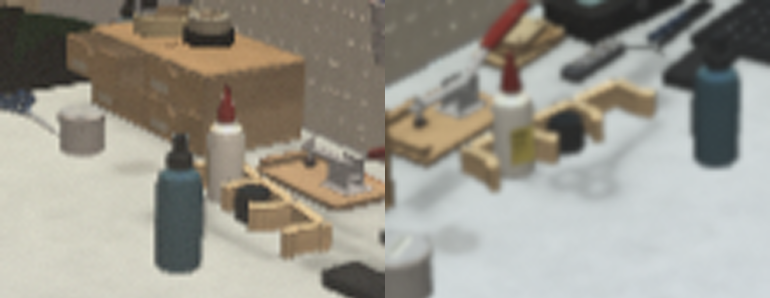

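```bash
python3 - <<'E'
from h import *
s=sense();np.save("pics/s2.npy",np.r_[s["tool_pos"],s["tcp_rot"]])
im=cv2.convertScaleAbs(cv2.imread("pics/lwh.png"),alpha=1.5)
cv2.imwrite("pics/hg.png",cv2.resize(im[255:350,240:400],None,fx=5,fy=5,interpolation=cv2.INTER_CUBIC))
cv2.imwrite("pics/hl.png",cv2.resize(im[170:245,230:300],None,fx=6,fy=6,interpolation=cv2.INTER_CUBIC))
E
```

```text
(no output)
```

View pics/hg.png

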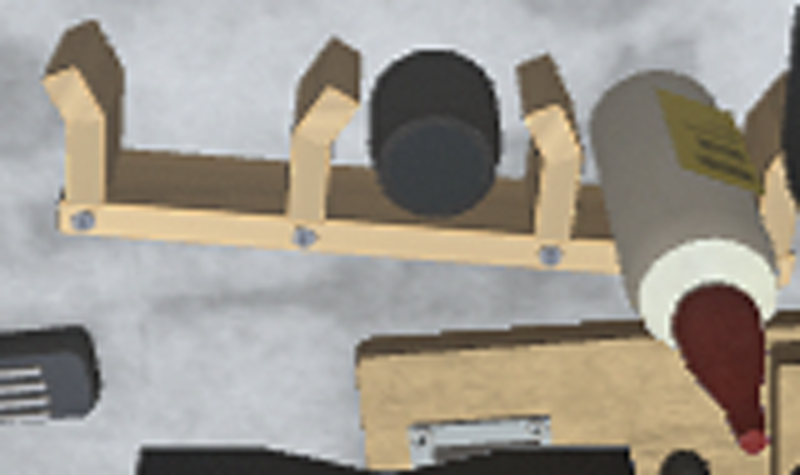

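View pics/hl.png

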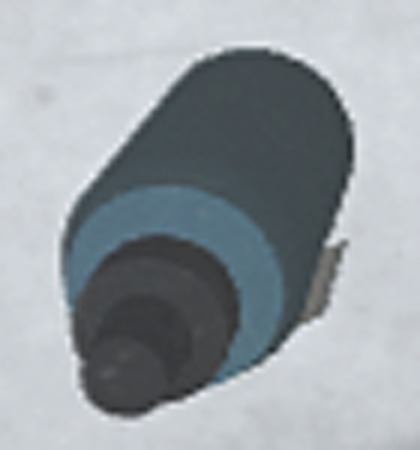

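```bash
python3 - <<'E'
from h import *
v=np.load("pics/s2.npy");print(v.round(1));K,T=cam("wrist",dict(tool_pos=v[:3],tcp_rot=v[3:]))
o=(240,255)
for n,r in (("glue",fitc(K,T,[(592,115),(596,100),(610,83),(640,71),(670,75)],o,5,20.5)),("loupe",fitc(K,T,[(372,90),(400,57),(437,50),(475,62),(497,90)],o,5,20)),("lens",fitc(K,T,[(200,65),(250,48),(300,62),(335,95),(352,140)],(230,170),6,23.5))):print(n,r,dock(r[0]))
for p in [(105,203),(290,217),(327,220),(540,235)]: q=ray(K,T,(p[0]/5+o[0]-.4,p[1]/5+o[1]-.4),30);print(q.round(1),dock(q))
E
```

```text
[ 4.906e+02 -2.470e+01  2.374e+02 -1.798e+02  4.000e-01  8.470e+01]
glue (array([670.11867259,  41.00986485]), array([-1. ,  0.1,  0.8,  0.5, -0.9])) [-20.5  68.5]
loupe (array([655.96033758, -26.55392062]), array([ 0.2,  0.3, -0.3, -0.1,  0.4])) [-23.2  -0.4]
lens (array([516.24380624, -92.75767772]), array([-0.5,  0.4,  0.2, -0.2, -0.2])) [-149.9  -89.1]
[ 661.2 -125.6   30. ] [ -1.4 -97.2]
[670.9 -71.5  30. ] [ -0.9 -42.3]
[672.9 -60.7  30. ] [ -0.8 -31.2]
[683.7   2.1  30. ] [-0.6 32.4]
```

The glue bottle is home: centre at dock (−20.5, +68.5), and the loupe hasn't moved. Next is the lens cleaner, at dock (−150, −90).

```bash
python3 -m pendant '[[[-0.5,-0.7,0,-0.9],[-0.5,-0.7,0,-0.7],[0,0,1,0],[0,0,1,0],[0,0,1,0],[0,0,1,0],[0,0,1,0],[0,0,1,0],[0,0,0.5,0],[0,0,0,0]]]';  python3 - <<'E'
from h import *
s=sense();T=cam("wrist",s)[1]@np.linalg.inv(calibration("wrist")["hand_eye"]);print(np.linalg.inv(T)@[516.5,-93.5,0,1],s["tool_pos"],s["tcp_rot"])
E
```

```text
time: 13.17
tool_pos: [464.9, -43.1, 103.8]
tcp_rot: [179.7, 0.5, 91.8]
ft_force: [-0.2, 0.7, 0.1]
finger_gap: 85.2
[-51.23575394  49.4185149  104.45496143   1.        ] [464.9228498  -43.05230836 103.79286608] [179.70617749   0.45185148  91.81494235]
```

```bash
python3 -m pendant '[[[0.1,-0.1,0.8,-0.2],[0,0,0.8,0],[0,0,0.8,0],[0,0,0.8,0],[0,0,0.7,0],[0,0,0.5,0],[0,0,0.3,0],[0,0,0.1,0],[0,0,0,0],[0,0,0,0]]]';  python3 - <<'E'
from h import *
s=sense();T=cam("wrist",s)[1]@np.linalg.inv(calibration("wrist")["hand_eye"]);print(np.linalg.inv(T)@[516.5,-93.5,0,1],s["tool_pos"],s["tcp_rot"])
cv2.imwrite("pics/lwi.png",snapshot("wrist")[:,:,::-1])
E
```

```text
time: 14.0
tool_pos: [471.9, -42.1, 12.8]
tcp_rot: [179.1, 0.6, 92.6]
ft_force: [0.1, 0.1, -0.3]
finger_gap: 85.5
[-53.25768304  41.96496457  14.04642577   1.        ] [471.93058943 -42.07050913  12.77952433] [179.05025778   0.61175195  92.59840123]
```

View pics/lwi.png

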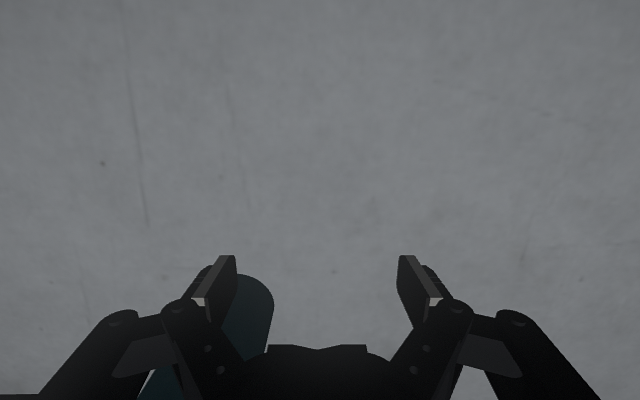

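```bash
python3 -m pendant '[[[0,0,0.35,0],[0,0,0.25,0],[0,0.2,0.05,0],[0,0.2,0,0],[0,0.2,0,0],[0,0.2,0,0],[0,0.2,0,0],[0,0.2,0,0],[0,0.2,0,0],[0,0.2,0,0]]]'; python3 look.py j
```

```text
time: 14.88
tool_pos: [508.5, -40.9, 1.3]
tcp_rot: [178.9, 0.6, 92.6]
ft_force: [-0.2, 0.8, -0.2]
finger_gap: 85.5
[508.5 -40.9   1.3] [178.9   0.6  92.6] [-0.2  0.8 -0.2]
```

View pics/lwj.png

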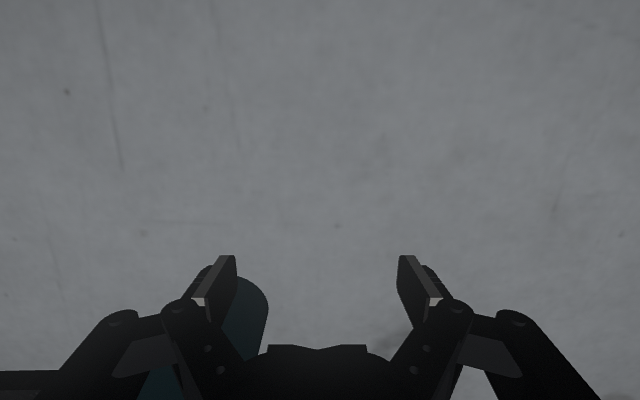

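View pics/lj.png

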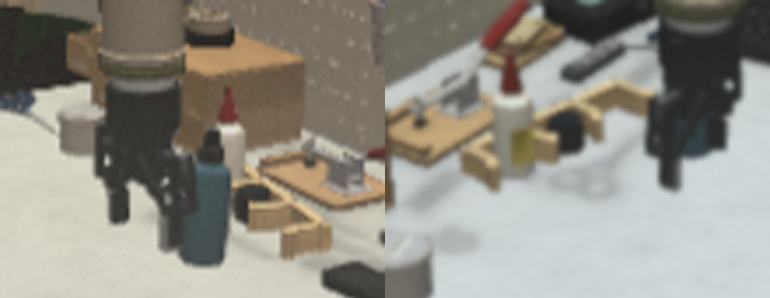

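```bash
python3 -m pendant '[[[0,0.2,0.05,0],[0,0.25,0,0],[0,0.25,0,0],[0,0.25,0,0],[0,0.25,0,0],[0,0.25,0,0],[0,0.25,0,0],[0,0.2,0,0],[0,0.1,0,0],[0,0,0,0]]]'; python3 look.py k
```

```text
time: 15.87
tool_pos: [552.5, -38.8, 0.9]
tcp_rot: [178.9, 0.6, 92.6]
ft_force: [-1.0, -0.1, 0.9]
finger_gap: 85.6
[552.5 -38.8   0.9] [178.9   0.6  92.6] [-1.  -0.1  0.9]
```

View pics/lwk.png

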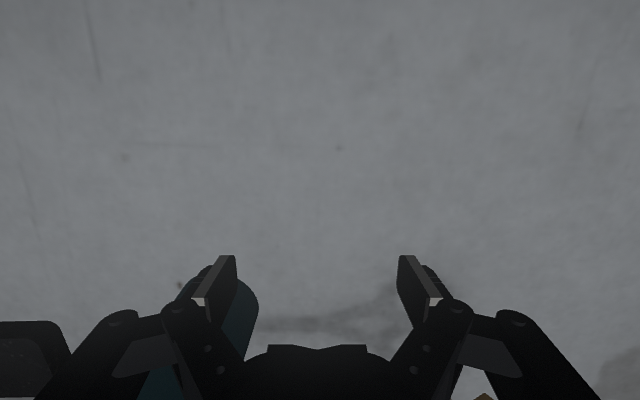

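View pics/lk.png

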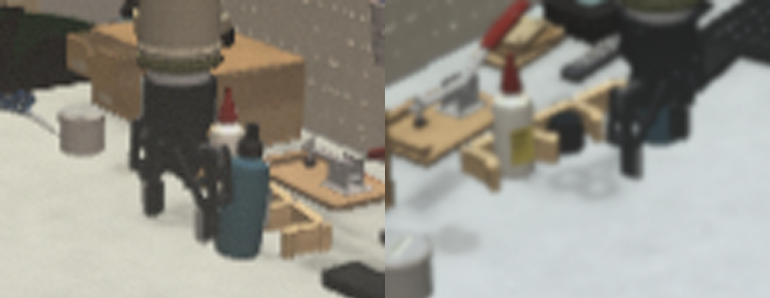

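```bash
python3 -m pendant '[[[0,-0.5,0,0],[0,-0.2,0,0],[-0.2,0,0,-0.4],[-0.2,0,0,-0.5],[0,0,0,0],[0,0,0,0],[0,0,0,0],[0,0,0,0],[0,0,0,0],[0,0,0,0]]]'; python3 look.py m
```

```text
time: 16.85
tool_pos: [537.6, -47.3, 1.0]
tcp_rot: [178.9, 0.7, 96.6]
ft_force: [-0.6, 0.0, -0.1]
finger_gap: 85.4
[537.6 -47.3   1. ] [178.9   0.7  96.6] [-0.6  0.  -0.1]
```

View pics/lwm.png

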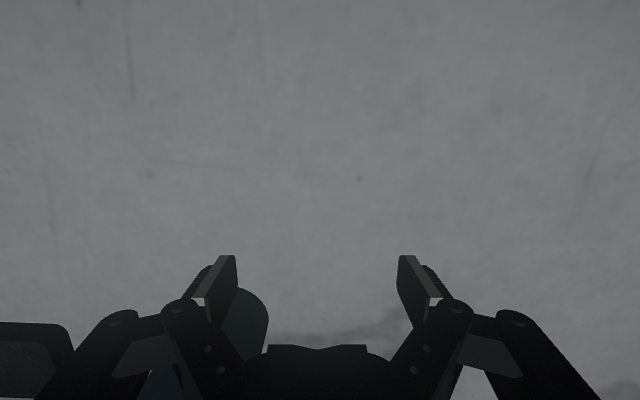

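View pics/lm.png

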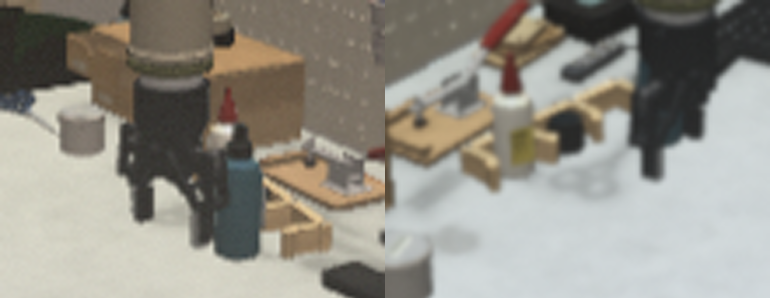

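```bash
python3 -m pendant '[[[0,0.2,0.05,0],[0,0.2,0,0],[0,0.2,0,0],[0,0.25,0,0],[0,0.25,0,0],[0,0.25,0,0],[0,0.25,0,0],[0,0.25,0,0],[0,0.15,0,0],[0,0,0,0]]]'; python3 look.py n
```

```text
time: 17.83
tool_pos: [581.6, -42.1, 0.3]
tcp_rot: [178.9, 0.7, 96.6]
ft_force: [-1.1, 0.6, 0.2]
finger_gap: 85.4
[ 5.816e+02 -4.210e+01  3.000e-01] [178.9   0.7  96.6] [-1.1  0.6  0.2]
```

View pics/lwn.png

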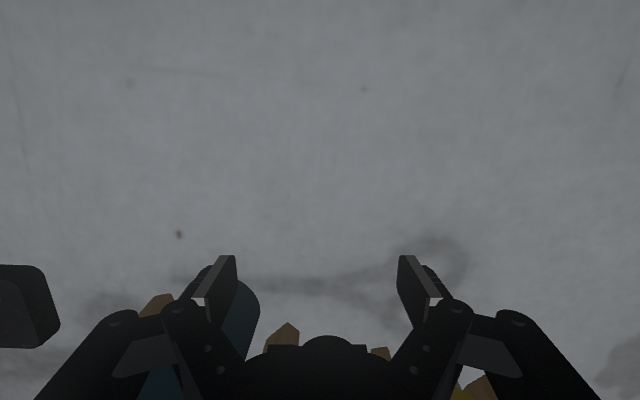

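View pics/ln.png

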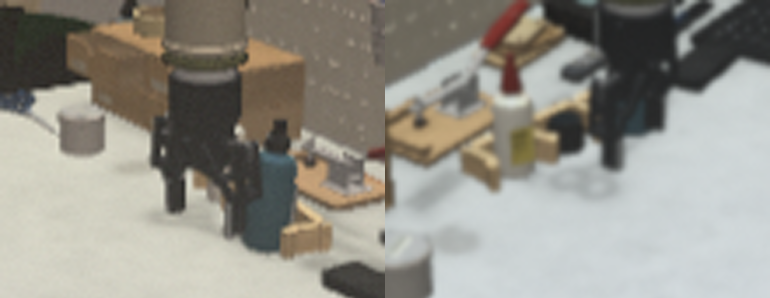

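```bash
python3 -m pendant '[[[0,0.2,0,0],[0,0.2,0,0],[0,0.2,0,0],[0,0.15,0,0],[0,0.1,0,0],[0,0.1,0,0],[0,0.05,0,0],[0,0,0,0],[0,0,0,0],[0,0,0,0]]]'; python3 look.py o
```

```text
time: 18.82
tool_pos: [601.9, -39.6, 0.2]
tcp_rot: [179.0, 0.7, 96.6]
ft_force: [-1.2, -0.5, 0.3]
finger_gap: 85.8
[ 6.019e+02 -3.960e+01  2.000e-01] [179.    0.7  96.6] [-1.2 -0.5  0.3]
```

View pics/lwo.png

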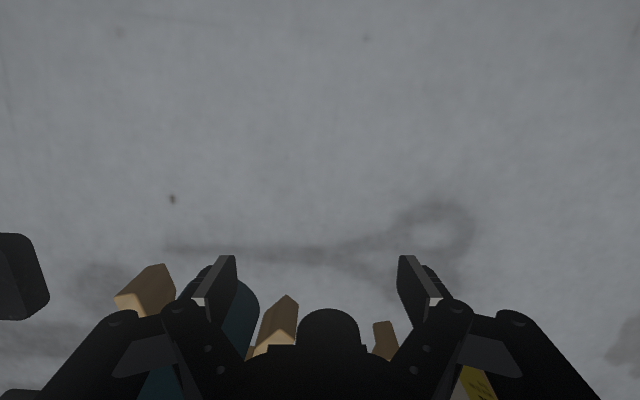

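View pics/lo.png

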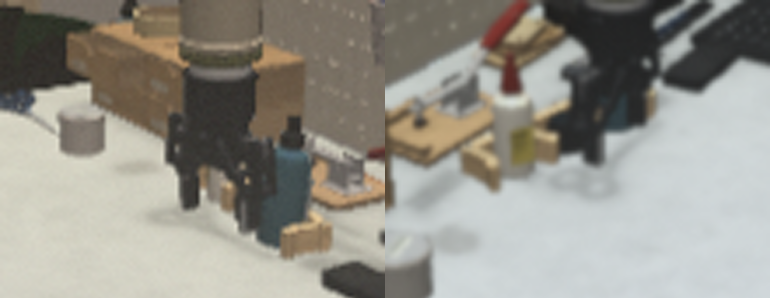

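```bash
python3 -m pendant '[[[0,0.1,0,0],[0,0.1,0,0],[0,0.05,0,0],[0,0.05,0,0],[0,0,0,0],[0,0,0,0],[0,0,0,0],[0,0,0,0],[0,0,0,0],[0,0,0,0]]]';python3 -m pendant '[[[0,0.1,0,0],[0,0.1,0,0],[0,0,0,0],[0,0,0,0],[0,0,0,0],[0,0,0,0],[0,0,0,0],[0,0,0,0],[0,0,0,0],[0,0,0,0]]]'
```

```text
time: 19.8
tool_pos: [604.6, -39.0, -0.6]
tcp_rot: [179.5, 0.6, 96.5]
ft_force: [-2.5, -0.2, 1.9]
finger_gap: 85.5
time: 20.63
tool_pos: [604.5, -38.2, -1.6]
tcp_rot: [-180.0, 0.5, 96.4]
ft_force: [-2.6, 1.0, 1.7]
finger_gap: 85.4
```

Stalled, with the same signature as the first bottle. I'll back off, go up and check both.

```bash
python3 -m pendant '[[[0,-0.3,0,0],[0,-0.5,0,0],[0,-0.5,0,0],[0,-0.5,-0.3,0],[0,-0.5,-1,0],[0,0,-1,0],[0,0,-1,0],[0,0,-1,0],[0,0,-1,0],[0,0,-1,0]]]';  python3 -m pendant '[[[0,-1,-1,0],[0,-1,-1,0],[0,-1,-1,0],[0,-1,-1,0],[0,0,-1,0],[0,0,0,0],[0,0,0,0],[0,0,0,0],[0,0,0,0],[0,0,0,0]]]'; python3 look.py p; python3 - <<'E'
from h import *
s=sense();np.save("pics/s3.npy",np.r_[s["tool_pos"],s["tcp_rot"]])
im=cv2.convertScaleAbs(cv2.imread("pics/lwp.png"),alpha=1.5)
K,T=cam("wrist",s);print(proj(K,T,(660,-30,30)))
cv2.imwrite("pics/pz.png",cv2.resize(im[220:340,200:400],None,fx=4,fy=4,interpolation=cv2.INTER_CUBIC))
E
```

```text
time: 21.47
tool_pos: [552.5, -41.8, 123.6]
tcp_rot: [-179.9, 0.4, 96.5]
ft_force: [0.7, -0.4, -0.8]
finger_gap: 85.4
time: 22.3
tool_pos: [473.0, -50.9, 233.3]
tcp_rot: [179.1, 0.7, 96.7]
ft_force: [1.0, 0.0, -1.1]
finger_gap: 85.8
[473.  -50.9 233.3] [179.1   0.7  96.7] [ 1.   0.  -1.1]
[317.93753441 298.82001771]
```

View pics/pz.png

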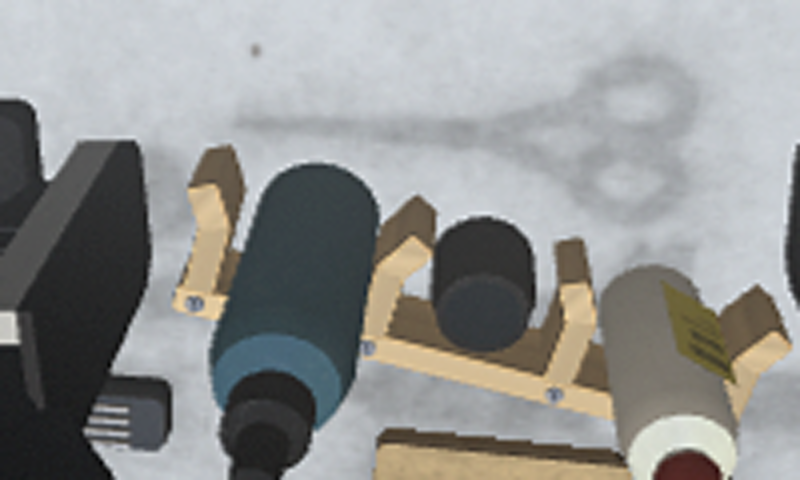

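View pics/lp.png

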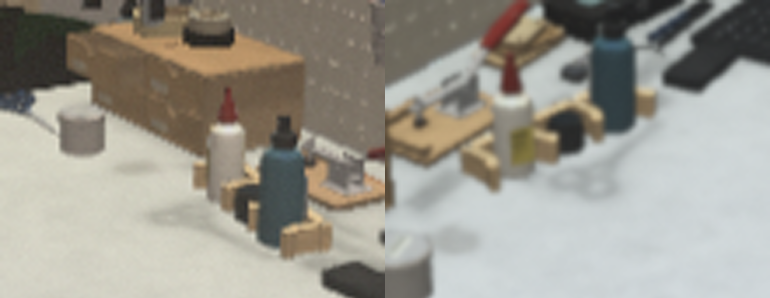

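View pics/lwp.png

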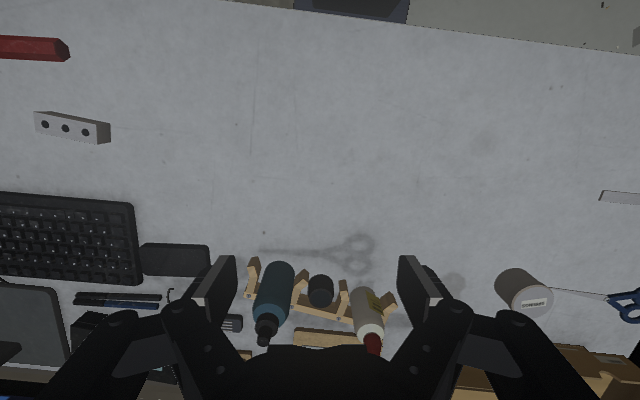

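```bash
python3 - <<'E'
from h import *
v=np.load("pics/s3.npy");K,T=cam("wrist",dict(tool_pos=v[:3],tcp_rot=v[3:]));o=(200,220)
for n,pts,r in (("glue",[(601,295),(612,276),(640,265),(670,265)],20.5),("lens",[(277,182),(295,168),(320,163),(350,172),(372,195),(378,210)],23.5),("loupe",[(434,245),(445,228),(484,216),(520,228),(534,250)],20)):
    c=fitc(K,T,pts,o,4,r);print(n,c,dock(c[0]))
for p in [(225,313),(590,383),(397,335),(560,375)]:
    q=ray(K,T,((p[0]+.5)/4+o[0]-.5,(p[1]+.5)/4+o[1]-.5),30);print(q.round(1),dock(q))
E
```

```text
glue (array([669.37696923,  42.03017224]), array([-0.2,  0.6, -0.5,  0.2])) [-21.5  69.4]
lens (array([644.6959575 , -92.30739629]), array([-1.1,  0.1,  0.7,  0.3, -0.5, -0.5])) [-23.3 -67.2]
loupe (array([655.44695935, -26.89371199]), array([ 0.3,  0.4, -0.5,  0.2,  0.4])) [-23.6  -0.9]
[ 670.  -121.7   30. ] [  6.6 -91.9]
[684.4  17.5  30. ] [-2.5 47.8]
[671.8 -57.3  30. ] [ -2.5 -28.1]
[682.2   5.7  30. ] [-2.8 35.7]
```

```bash
python3 -c "
from bench import *
print(sense()['time']); print(hand_in())"
```

```text
22.45
the job is handed in; nothing more can be done
None
```

Both bottles are fully home, glue in the left bay and lens cleaner in the right. I handed the job in at 22.5 s of the 72 s allowed; no verdict is reported.

**How I pushed:** I pushed each bottle low on its body with the side face of one fully open finger, stopping partway to re-centre the finger because the bottle drifted along it. I ended each push when the tool stopped advancing against the back board. Wrist force readings stayed below about 3.3 N; those are end-of-move values, so short peaks in between would not show.

**Last checks, from the final wrist, side and scene pictures:**

| Bottle | Measured distance in front of back board | Nominal fully home | Sideways offset from bay centre |
|---|---|---|---|
| Glue bottle | 21.5 mm | 20.5 mm | about 1 mm |
| Lens cleaner | 23.3 mm | 23.5 mm | about 3 mm |

- **Upright and still:** both bottles look upright in the side and scene pictures. I did not measure their lean.
- **Bystanders:** the loupe measured within about 1.5 mm of where it started. I saw nothing else moved, though I did not measure the rest.

**Disagreements:** three back-board points in the last picture came out about 2.5 mm off my first dock measurement. A fourth was 6.6 mm off, most likely because I picked the wrong edge. The early estimates of the lens cleaner's starting position differed by up to 9 mm between views, so I relied on the wrist-camera circle fits. Even with the 2.5 mm error, both bottles are within the 8 mm limit.

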